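Unlock the block carrier and hold its gate wide open

ROBOT

A 7-joint arm with a two-finger parallel gripper is mounted at the origin on a cart in front of the work surface, level with it; the furniture and walls round the work are solid. World frame = base frame: x ahead of the robot, y to its left, z up, the work surface at z = 0. Lengths are in m, angles in rad, forces in N, time in s.
With the tool pointing down it reaches from about 0.4 to 0.85 m from the base axis. Payload 10.4 kg.
Tool frame: the origin (TCP) lies between the finger pads; the fingertips stand ahead of it and the grasp point (between the pads) lies 3 mm ahead of it (r.tips_ahead is the z of the fingertips in the tool frame, in m); z points along the fingers, y is the line along which they close (so a half turn about z gives the same grasp; the last joint's range is limited). The gripper opens to 87 mm and grips with 3 to 60 N. Pads are 19 mm wide; open, the fingers measure 117 mm over their backs; the gripper's body (75 mm by 190 mm) begins 51 mm behind the grasp point.
Start: joints at [-1.197, 0.332, -0.065, 1.46, 0.022, 1.35, -0.088], TCP at [0.242, 0.576, 0.245] pointing down, gripper open.
Joint ranges: [-2.6, 2.6], [-0.5, 2.12], [-1.47, 1.34], [0.16, 2.42], [-1.27, 4.41], [0.06, 2.06], [-2.6, 2.6]. Speed limits (rad/s): [2.22, 2.22, 2.79, 2.79, 3.14, 3.14, 3.14].

INTERFACE

Orientations are given as a unit quaternion [x, y, z, w].
In Python, from bench import telemetry, camera, get_calibration, r gives the robot as it stands.
- The arm moves only by the tool drive_tool, never from a script. Its argument "series" is one flat list of numbers, 7 for each row, row after row: the turn, a rotation vector about the tool's x, y, z in units of 5 degrees (1.0 is 5 degrees), then the shift along the tool's x, y, z in units of 40 mm (1.0 is 40 mm), then the opening, from -1 (shut) to 1 (fully open). A call has 1 to 10 rows; each row is the pose to reach, as a shift and turn from the pose commanded when the call began, along the tool's axes at that moment; what a row does not reach only later rows make up. A row lasts 1/12 s, in which the tool goes at most 41.7 mm and 7.16 degrees, less where a joint would pass 70% of its speed; a pose out of reach is approached as far as the arm can. A call with a gripper value outside its range is refused whole. The fingers move at their own pace and stop on an object; "grip_force" is the grip in N (left out, the last holds). Time passes only in rows, so rows that repeat a pose let the fingers close. It gives the time, the measured TCP pose, the force, the opening and the grip force at its end, in the units of the state.
- telemetry.read_state(): the state, without advancing time (a new reading comes with each control period).
- camera(name): name is "scene" or "top"; returns the picture (400x640x3 uint8, red, green, blue); there is no depth.
- get_calibration(name): a dict with "fovy" (degrees; the focal length in pixels is half the picture's height over the tangent of half this angle, whatever the lens; pixels are square), "cx", "cy" (the principal point, pixels), "xyz" and "rotation" of the camera in the world. Camera axes: x right, y up, looking along -z (the intrinsics and any distortion apply to the point x, -y, -z); pixel columns grow to the right and rows downward; lengths in m; the calibration is good to about 2 mm. A picture is of the moment at which its call begins. get_calibration takes no time and is no camera call.
- r.close_job(): hands the job in; it is judged then, once.
The state is a dict: "time": time; "joint_positions": joint angles; "joint_vel": joint speeds; "joint_torque": joint torques, N m; "ee_pos": TCP position; "eef_rot": TCP orientation; "ft_force": force on the tool from outside, world axes, zero at the start; "torque": the same for the moment, N m; "width": finger opening in m; "grip_force": force on a finger pad.
Only numpy, scipy, OpenCV 4.12 (cv2) and the standard library are available. Lean on these libraries where they do the work, as an engineer would, in place of code of your own. Each camera call takes 0.05 s, during which the arm holds its last target. There are 200 camera calls.

TASK

A colleague needs both hands to take the tray of wax blocks out of the white carrier. Slide the carrier's red transport lock fully back to its end stop, squeeze the yellow catch fully together and then the blue catch, take the sprung gate by its upright black post and swing it out past its detent until it stands wide open, square to the carrier's front or a little beyond. Finish still holding the post with the gripper so that the gate stays there, and leave the other things on the bench where they are.

Things in the scene. Friction and masses are not known exactly. Their poses are not given: they have to be found in the camera images.
- carrier: White box 130 mm deep (x) x 240 wide (y), fixed; origin at the centre of its underside, gate side faces own -x, z up. Its flat top is 115 mm above the bench; on it: red lock and, in front of it, yellow catch (own y = -55 mm), blue catch (own y = +40 mm); both catches are 20 mm behind the front face. Hooks, bolts and housings rise at most 11 mm above the top.
- lock_fin (a point): Point on the red transport lock's upright fin, 34 mm above the carrier's top; the fin is 14 mm thick (carrier's y), 24 mm long (x), and rises from 9 to 43 mm above the top.
- lock (a joint): Travel of the transport lock, m: it slides along the carrier's +x (away from the gate) to its end stop at 0.035; starts between 0 and 0.010; friction 2 N, stays where left. Its tongue stands between the yellow tabs and blocks them until it is back.
- yellow_catch (a point): Point midway between the two yellow tabs of the first catch, 30 mm above the carrier's top. Each tab is an upright plate 8 mm thick (carrier's y), 20 mm wide (x), reaching 42 mm above the top; at rest the pair measures 42 mm over its outer faces, fully squeezed 22 mm. The steel bolts beside the tabs rise 9 mm above the top.
- yellow_left (a joint): Travel of the yellow tab on the carrier's +y side, m, 0 at rest, 0.010 fully squeezed (moves to -y); friction 3 N, stays where pushed. Frees the blue catch, which is blocked until this is pressed in.
- yellow_right (a joint): Travel of the yellow tab on the carrier's -y side, m, 0 at rest, 0.010 fully squeezed (moves to +y); friction 3 N, stays.
- blue_catch (a point): Point midway between the two blue tabs of the second catch, 30 mm above the carrier's top; same sizes as the yellow catch.
- blue_left (a joint): Travel of the blue tab on the carrier's +y side, m, as yellow_left.
- blue_right (a joint): Travel of the blue tab on the carrier's -y side, m, as yellow_right.
- gate (a joint): Opening angle of the gate, rad: 0 shut, stop at 1.66. Upright hinge at its left (carrier +y) end; seen from above it opens clockwise, its free end coming toward the carrier's -x. A spring pulls it shut (0.15 N m shut, 0.4 N m wide open) and a detent resists between about 0.2 and 0.55 rad (up to some 0.5 N m more); let go, it swings back.
- gate_hinge (a point): Point on the gate's hinge axis, at the height of the carrier's top (115 mm).
- gate_post: The gate's upright black round grip post with its foot; origin on the gate's top edge. The post stands 24 mm in front of the gate's plane.
- post_grip (a point): On the axis of the grip post, 24 mm above the carrier's top. The post is 14 mm thick, upright, and reaches 40 mm above the top; it is 122 mm from the hinge axis, and at joint 0 lies in front of the gate, roughly midway between the two catches. Moves with the gate.
- water_tray: Bystander: black plastic water tray, 120x182x69 mm, right of the working area; origin at the centre of its underside. Leave it alone.
- cassette_0: Bystander: pink tissue cassette with a wax block, 29x40x12 mm, right of the working area; origin at the centre of its underside. Leave it alone.
- cassette_1: Bystander: green tissue cassette with a wax block, 29x40x12 mm, right of the working area; origin at the centre of its underside. Leave it alone.
- slides_a: Bystander: small stack of glass slides, 28x77x8 mm, right of the working area; origin at the centre of its underside. Leave it alone.
- mould_a: Bystander: metal base mould, 31x43x12 mm, at the left, in front of the carrier; origin at the centre of its underside. Leave it alone.
- calculator: Bystander: calculator, 108x66x13 mm, left of the carrier; origin at the centre of its underside. Leave it alone.

How it is judged:
By the outcome, as a careful person would: the job done as asked, in the order asked, and still so for the second after the job is handed in, while the arm keeps its last pose, push and grip.
It also fails if it takes over 56 s, if anything falls off the work surface, if the arm or the gripper's body presses on something with over 40 N, if the wrist force passes 120 N, or if a joint passes its speed limit or range.

## Working session

There is one attempt and no reset: what is moved stays moved. The work goes in short steps, Python scripts to look and compute and a tool call to move; the robot and the scene stay as the last step left them, time stands still between calls to the robot, and variables do not carry over. Pictures are saved under pics/ and viewed, at most 10 in all, crops included, and the job is handed in when it is done.

Besides the shell and the picture viewer there is one more tool, called after "Request:" by a JSON object that holds its "api" and its "payload". drive_tool: Moves the arm, as the interface text tells. Its arguments: {"type":"object","properties":{"series":{"type":"array"},"grip_force":{"type":"number"}},"required":["series"]}

```bash
mkdir -p pics
python3 - <<'E'
from bench import telemetry,camera,get_calibration,r
import cv2
for n in("scene","top"):
    cv2.imwrite(f"pics/{n}0.png",camera(n)[:,:,::-1]); print(get_calibration(n))
s=telemetry.read_state(); print(s, r.tips_ahead)
E
```

```text
{'fovy': 44.2577561371947, 'cx': 319.2611079804594, 'cy': 206.69108186679725, 'xyz': array([-0.6338127 , -0.53347627,  1.06475999]), 'rotation': array([ 0.38109516, -0.23755184, -0.45990235,  0.76604532])}
{'fovy': 54.38057893224697, 'cx': 316.8076068116404, 'cy': 206.92006828640442, 'xyz': array([0.43309063, 0.061006  , 1.16124473]), 'rotation': array([ 0.02167427, -0.03322053, -0.69960224,  0.71343067])}
{'time': 0.1, 'joint_positions': array([-1.1966253 ,  0.33280664, -0.06470748,  1.46083269,  0.02158338,
        1.34991247, -0.08850315]), 'joint_vel': array([-0.0004057 , -0.00189688, -0.00151224, -0.00149621,  0.00028496,
        0.0010448 ,  0.00146139]), 'joint_torque': array([ 1.77591170e-03, -6.24549580e+01,  2.49464106e-02, -3.90718746e+01,
       -6.14426821e-02,  3.64348583e-02,  2.06603750e-05]), 'ee_pos': array([0.24139816, 0.57615989, 0.24384654]), 'eef_rot': array([ 1.97077429e-01,  9.80387723e-01, -6.23349808e-04, -1.05802826e-04]), 'ft_force': array([ 0.61242202, -0.05601066, -0.10451737]), 'torque': array([-0.0134902 ,  0.01945368,  0.01677519]), 'grip_force': 0.0, 'width': 0.08732621099333461} 0.022
```

View pics/top0.png

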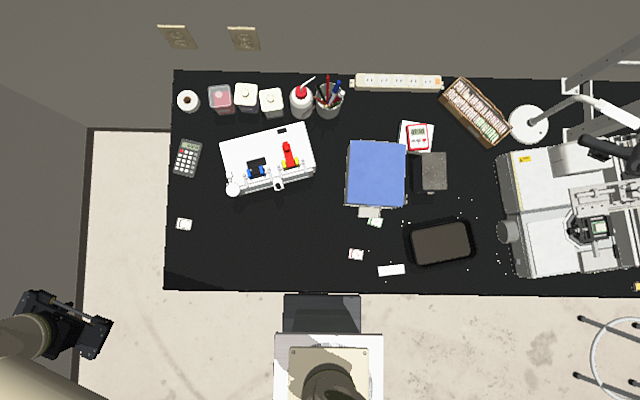

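View pics/scene0.png

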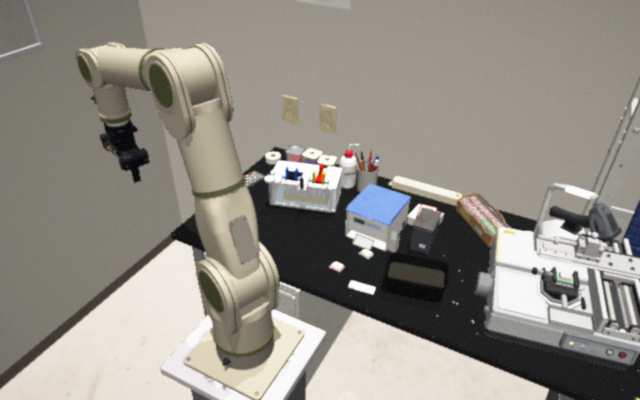

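Top view: carrier at about (268,160), with the hinge near (233,188), the post near (278,186), yellow/red near (291,155) and blue near (256,168). Enlarging both crops.

Run:
```python
import cv2
a=cv2.imread("pics/top0.png")[115:205,210:330]; b=cv2.imread("pics/scene0.png")[145:220,255:355]
def g(im,x0,y0,k,n):
    o=cv2.resize(im,None,fx=k,fy=k,interpolation=cv2.INTER_CUBIC)
    for i in range(0,im.shape[1],10): cv2.putText(o,str(x0+i),(i*k,8),0,.3,(0,255,0)); cv2.line(o,(i*k,0),(i*k,o.shape[0]),(0,120,0),1)
    for i in range(0,im.shape[0],10): cv2.putText(o,str(y0+i),(0,i*k+8),0,.3,(0,255,0)); cv2.line(o,(0,i*k),(o.shape[1],i*k),(0,120,0),1)
    cv2.imwrite(n,o)
g(a,210,115,6,"pics/topc.png"); g(b,255,145,8,"pics/scenec.png")
```

```text
(no output)
```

View pics/topc.png

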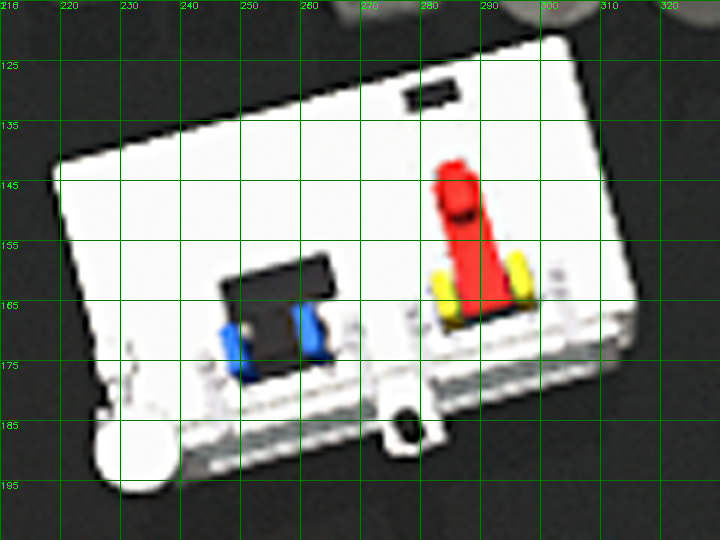

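View pics/scenec.png

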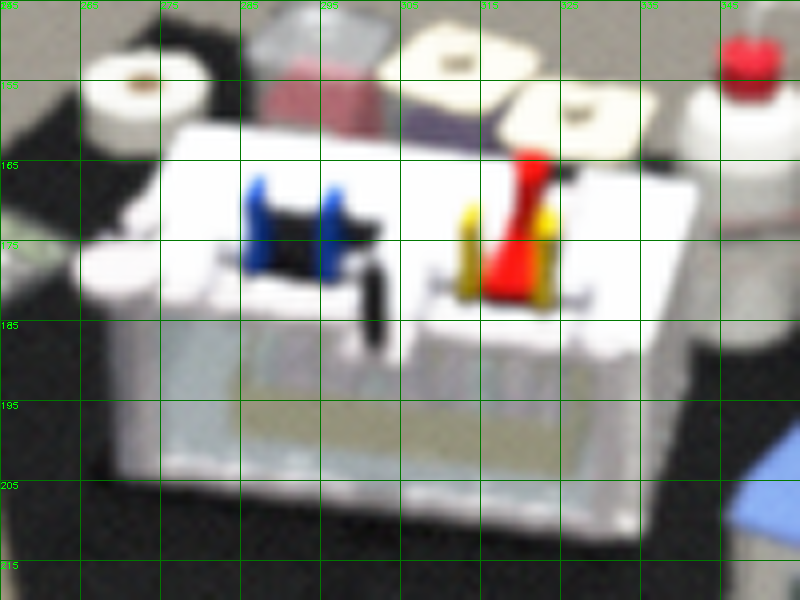

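Top crop: blue tab tops at about (249,173) and (261,170), yellow at (284,164) and (297,161), fin top at (286,146), post top at (278,186), hinge cap at (233,190). The scene crop shows the same features, with the post top at (302,178). Next I fit the carrier pose from both views.

```bash
cat > h.py <<'E'
import numpy as np
from scipy.spatial.transform import Rotation as R
from scipy.optimize import least_squares
from bench import get_calibration
C={n:get_calibration(n) for n in("scene","top")}
def proj(n,P):
    c=C[n]; p=R.from_quat(c["rotation"]).inv().apply(np.atleast_2d(P)-c["xyz"]); f=200/np.tan(np.radians(c["fovy"]/2))
    return np.c_[c["cx"]+f*p[:,0]/-p[:,2], c["cy"]+f*p[:,1]/p[:,2]]
def crop(n,uv):
    return (np.array(uv)+.5)/(6 if n=="top" else 8)-.5+np.array((210,115) if n=="top" else (255,145))
def world(q,P):
    P=np.array(P,float); c,s=np.cos(q[2]),np.sin(q[2])
    return np.c_[q[0]+c*P[:,0]-s*P[:,1], q[1]+s*P[:,0]+c*P[:,1], P[:,2]]
E
python3 - <<'E'
from h import *
T=[(-.045,-.038,.157),(-.045,-.072,.157),(-.045,.057,.157),(-.045,.023,.157)]
top=crop("top",[(446,296),(520,277),(237,350),(309,331),(55,163),(563,37)])
Pt=T+[(.065,.12,.115),(.065,-.12,.115)]
sc=crop("scene",[(470,207),(547,208),(257,180),(335,188)])
f=lambda q:np.r_[(proj("top",world(q,Pt))-top).ravel(),(proj("scene",world(q,T))-sc).ravel()]
for m in("both","top"):
    s=least_squares(lambda q:f(q)[:12 if m=="top" else None],[.67,.16,.2],loss="soft_l1"); print(m,s.x,"\n",f(s.x).reshape(-1,2).round(1).tolist())
    q=s.x
    def pt(z,uvt,uvs=None):
        def g(p):
            w=world(q,[(*p,z)]); e=proj("top",w)-crop("top",[uvt])
            return np.r_[e.ravel(),(proj("scene",w)-crop("scene",[uvs])).ravel()] if uvs and m=="both" else e.ravel()
        p=least_squares(g,[0,0]); return p.x.round(4),p.fun.round(1),world(q,[(*p.x,z)])[0].round(4)
    print("post",pt(.155,(408,425),(374,265)));print("fin",pt(.158,(458,187),(533,155)));print("hinge",pt(.118,(137,450)))
    print("yel",world(q,[(-.045,-.055,.145)]),"blue",world(q,[(-.045,.04,.145)]))
E
```

```text
both [0.6559655  0.18241697 0.27375144] 
 [[-0.2, -0.3], [0.1, -0.4], [-0.8, -0.3], [-0.1, -0.4], [-0.3, 0.3], [0.5, -0.0], [0.2, 1.0], [0.3, 2.1], [-0.1, 1.0], [-0.3, 1.2]]
post (array([-0.0953, -0.0079]), array([-0.3, -0.3,  0.1,  1. ]), array([0.5664, 0.1491, 0.155 ]))
fin (array([ 0.0002, -0.0551]), array([-0.1, -0.4, -0.1,  1. ]), array([0.6711, 0.1294, 0.158 ]))
hinge (array([-0.0714,  0.1135]), array([0., 0.]), array([0.5566, 0.2724, 0.118 ]))
yel [[0.62751012 0.11729945 0.145     ]] blue [[0.60182734 0.20876198 0.145     ]]
top [0.65541217 0.18205493 0.27465202] 
 [[-0.0, -0.1], [0.3, -0.2], [-0.7, -0.1], [0.0, -0.2], [-0.2, 0.6], [0.6, 0.1], [0.2, 1.1], [0.3, 2.2], [-0.0, 1.1], [-0.2, 1.3]]
post (array([-0.0957, -0.0081]), array([0., 0.]), array([0.5655, 0.1483, 0.155 ]))
fin (array([-0.0003, -0.0549]), array([0., 0.]), array([0.67  , 0.1291, 0.158 ]))
hinge (array([-0.0706,  0.1138]), array([-0.,  0.]), array([0.5566, 0.2724, 0.118 ]))
yel [[0.62701544 0.11691181 0.145     ]] blue [[0.6012503  0.20835117 0.145     ]]
```

```bash
cat >> h.py <<'E'
from bench import telemetry
Q=np.array([.6557,.1823,.274])      # carrier pose
def plan(own,gz):
    """shift/turn units to put the grasp point at carrier own (x,y), height gz, fingers closing along carrier y, tool down"""
    s=telemetry.read_state(); R0=R.from_quat(s["eef_rot"])
    t=world(Q,[(*own,gz+.003)])[0]
    y=-np.array([-np.sin(Q[2]),np.cos(Q[2]),0]); z=np.array([0,0,-1.])
    if R0.as_matrix()[:,1]@y<0: y=-y
    Rt=R.from_matrix(np.c_[np.cross(y,z),y,z])
    return (R0.inv()*Rt).as_rotvec(degrees=True).round(2)/5,(R0.inv().apply(t-s["ee_pos"])/.04).round(3)
def own():
    s=telemetry.read_state(); d=s["ee_pos"][:2]-Q[:2]; c,n=np.cos(Q[2]),np.sin(Q[2])
    return [round(v,4) for v in (c*d[0]+n*d[1],-n*d[0]+c*d[1],s["ee_pos"][2]-.003)]
E
python3 -c "
from h import *
print(plan((.0,-.055),.24))"
```

```text
(array([-1.400e-02, -4.000e-03, -7.686e+00]), array([-14.213,  -6.156,   0.029]))
```

Request:
{"api": "drive_tool", "payload": {"series": [0,0,-0.5,-0.5,-0.2,0,1,0,0,-1.2,-1.2,-0.5,0,1,0,0,-2,-2,-0.9,0,1,0,0,-2.8,-2.9,-1.3,0,1,0,0,-3.6,-3.8,-1.7,0,1,0,0,-4.4,-4.7,-2.1,0,1,0,0,-5.2,-5.6,-2.5,0,1,0,0,-6,-6.5,-2.9,0,1,0,0,-6.8,-7.4,-3.2,0,1,0,0,-7.69,-8,-3.5,0,1]}}

```text
time: 0.93
ee_pos: [0.4851, 0.3203, 0.2443]
eef_rot: [-0.137, 0.991, -0.001, 0.0]
ft_force: [0.0, -0.2, 0.4]
width: 0.0869
grip_force: 0.0
```

```bash
python3 -c "
from h import *
print(plan((.0,-.055),.20),own())"
```

```text
(array([-0.014,  0.002,  0.006]), array([-3.168, -5.851,  1.04 ])) [np.float64(-0.1269), np.float64(0.179), np.float64(0.2413)]
```

Request:
{"api": "drive_tool", "payload": {"series": [0,0,0,-0.4,-0.7,0,1,0,0,0,-0.8,-1.5,0,1,0,0,0,-1.2,-2.3,0,1,0,0,0,-1.7,-3.1,0,1,0,0,0,-2.1,-3.9,0,1,0,0,0,-2.5,-4.6,0,1,0,0,0,-2.9,-5.3,0.2,1,0,0,0,-3.1,-5.7,0.5,1,0,0,0,-3.17,-5.85,0.8,1,0,0,0,-3.17,-5.85,1.04,1]}}

```text
time: 1.77
ee_pos: [0.6682, 0.1309, 0.2009]
eef_rot: [-0.135, 0.991, -0.0, -0.001]
ft_force: [0.2, 0.7, 0.1]
width: 0.0869
grip_force: 0.0
```

```bash
python3 -c "
from h import *
print(plan((.0,-.055),.150),own())
import cv2
from bench import camera
a=camera('top')[95:215,200:360,::-1]; b=camera('scene')[125:225,245:365,::-1]
cv2.imwrite('pics/v1.png',np.hstack([cv2.resize(a,(400,300)),cv2.resize(b,(360,300))]))"
```

```text
(array([-0.008, -0.022, -0.028]), array([-0.051, -0.052,  1.197])) [np.float64(-0.0019), np.float64(-0.0529), np.float64(0.1979)]
```

View pics/v1.png

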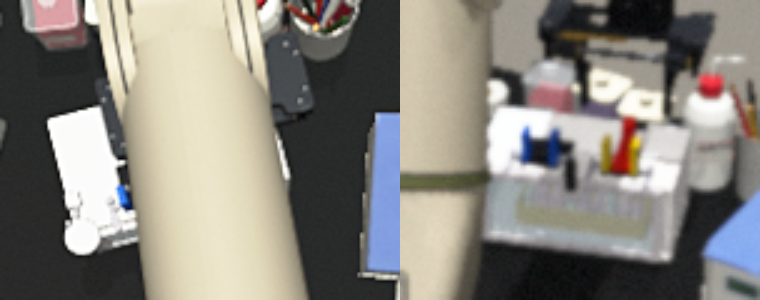

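The scene half shows the open fingers above and straddling the red fin, with the carrier clear. Descending and gripping the fin.

Request:
{"api": "drive_tool", "payload": {"series": [0,0,0,-0.05,-0.03,0.4,1,0,0,0,-0.05,-0.03,0.8,1,0,0,0,-0.05,-0.03,1.2,1,0,0,0,-0.05,-0.03,1.2,0,0,0,0,-0.05,-0.03,1.2,-0.5,0,0,0,-0.05,-0.03,1.2,-1,0,0,0,-0.05,-0.03,1.2,-1,0,0,0,-0.05,-0.03,1.2,-1,0,0,0,-0.05,-0.03,1.2,-1,0,0,0,-0.05,-0.03,1.2,-1], "grip_force": 12}}

```text
time: 2.7
ee_pos: [0.6704, 0.1322, 0.1554]
eef_rot: [-0.137, 0.991, 0.0, 0.0]
ft_force: [-0.3, -0.5, 0.0]
width: 0.0484
grip_force: 0.0
```

```bash
python3 -c "
from h import *
print(own(),telemetry.read_state()['ft_force'])"
```

```text
[np.float64(0.0006), np.float64(-0.0522), np.float64(0.1524)] [-0.3484908  -0.47833748  0.00761266]
```

Request:
{"api": "drive_tool", "payload": {"series": [0,0,0,0,-0.06,0,-1,0,0,0,0,-0.06,0,-1,0,0,0,0,-0.06,0,-1,0,0,0,0,-0.06,0,-1,0,0,0,0,-0.06,0,-1,0,0,0,0,-0.06,0,-1,0,0,0,0,-0.06,0,-1,0,0,0,0,-0.06,0,-1]}}

```text
time: 3.37
ee_pos: [0.6709, 0.1299, 0.1549]
eef_rot: [-0.137, 0.991, 0.0, -0.0]
ft_force: [-0.3, 0.1, -0.3]
width: 0.0139
grip_force: 12.0
```

Request:
{"api": "drive_tool", "payload": {"series": [0,0,0,-0.15,0,0,-1,0,0,0,-0.3,0,0,-1,0,0,0,-0.45,0,0,-1,0,0,0,-0.6,0,0,-1,0,0,0,-0.7,0,0,-1,0,0,0,-0.8,0,0,-1,0,0,0,-0.9,0,0,-1,0,0,0,-0.95,0,0,-1,0,0,0,-0.95,0,0,-1]}}

```text
time: 4.12
ee_pos: [0.7053, 0.1398, 0.1539]
eef_rot: [-0.137, 0.991, -0.0, -0.004]
ft_force: [-14.7, -1.8, 4.4]
width: 0.0138
grip_force: 12.0
```

```bash
python3 -c "
from h import *
print(own(),telemetry.read_state()['ft_force'])"
```

```text
[np.float64(0.0362), np.float64(-0.0543), np.float64(0.1509)] [-14.74129262  -1.83668343   4.42691889]
```

Request:
{"api": "drive_tool", "payload": {"series": [0,0,0,-0.06,0,0,-1,0,0,0,-0.1,0,0,-1,0,0,0,-0.1,0,0,-1]}}

```text
time: 4.37
ee_pos: [0.7083, 0.1407, 0.1532]
eef_rot: [-0.137, 0.991, -0.0, -0.004]
ft_force: [-17.6, -2.2, 3.1]
width: 0.0139
grip_force: 12.0
```

```bash
python3 -c "
from h import *
print(own(),telemetry.read_state()['ft_force'],plan((-.045,-.055),.15))"
```

```text
[np.float64(0.0394), np.float64(-0.0543), np.float64(0.1502)] [-17.58724714  -2.20365778   3.11546539] (array([ 0.01 , -0.102,  0.002]), array([ 2.11 , -0.017,  0.025]))
```

Request:
{"api": "drive_tool", "payload": {"series": [0,0,0,0.08,0,0,1,0,0,0,0.08,0,0,1,0,0,0,0.08,0,0,1,0,0,0,0.08,0,0,1,0,0,0,0.08,0,0,1,0,0,0,0.08,0,0,1,0,0,0,0.08,0,0,1,0,0,0,0.08,0,0,1,0,0,0,0.08,0,0,1,0,0,0,0.08,0,0,1]}}

```text
time: 5.2
ee_pos: [0.7083, 0.1404, 0.155]
eef_rot: [-0.137, 0.991, 0.0, 0.0]
ft_force: [0.2, -0.4, 0.6]
width: 0.0726
grip_force: 0.0
```

```bash
python3 -c "
from h import *
print(own(),telemetry.read_state()['ft_force'],plan((-.045,-.055),.15))
import cv2
from bench import camera
b=camera('scene')[145:205,265:355,::-1]
cv2.imwrite('pics/v2.png',cv2.resize(b,(720,480),interpolation=cv2.INTER_CUBIC))"
```

```text
[np.float64(0.0393), np.float64(-0.0546), np.float64(0.152)] [ 0.24677748 -0.39962589  0.58354629] (array([0.002, 0.002, 0.004]), array([ 2.107, -0.01 ,  0.049]))
```

View pics/v2.png

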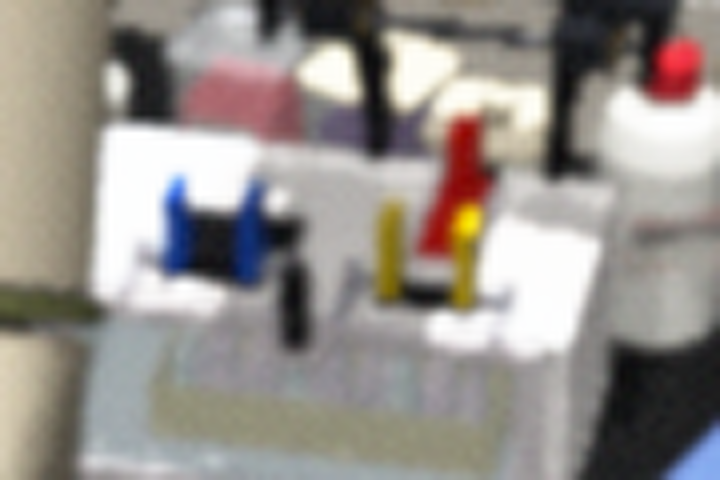

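The red tongue now ends behind the yellow tabs, at crop (433,250), so the lock is back. Moving on to the yellow catch.

Request:
{"api": "drive_tool", "payload": {"series": [0,0,0,0.3,0,0,1,0,0,0,0.7,0,0,1,0,0,0,1.2,0,0,1,0,0,0,1.7,0,0,1,0,0,0,2,0,0,1,0,0,0,2.11,-0.01,0.03,1,0,0,0,2.11,-0.01,0.03,0,0,0,0,2.11,-0.01,0.03,-1,0,0,0,2.11,-0.01,0.03,-1,0,0,0,2.11,-0.01,0.03,-1], "grip_force": 25}}

```text
time: 6.08
ee_pos: [0.6277, 0.1174, 0.1535]
eef_rot: [-0.137, 0.991, 0.0, 0.0]
ft_force: [1.1, 0.4, -1.1]
width: 0.0679
grip_force: 0.0
```

Request:
{"api": "drive_tool", "payload": {"series": [0,0,0,0,0,0,-1,0,0,0,0,0,0,-1,0,0,0,0,0,0,-1,0,0,0,0,0,0,-1,0,0,0,0,0,0,-1,0,0,0,0,0,0,-1,0,0,0,0,0,0,-1,0,0,0,0,0,0,-1,0,0,0,0,0,0,-1,0,0,0,0,0,0,-1]}}

```text
time: 6.92
ee_pos: [0.6271, 0.1173, 0.1537]
eef_rot: [-0.137, 0.991, 0.0, 0.0]
ft_force: [0.5, 1.9, -1.1]
width: 0.0206
grip_force: 25.0
```

```bash
python3 -c "
from h import *
print(own(),telemetry.read_state()['ft_force'],plan((-.045,.04),.15))"
```

```text
[np.float64(-0.0451), np.float64(-0.0548), np.float64(0.1507)] [ 0.54434742  1.87385218 -1.11567265] (array([0.004, 0.002, 0.006]), array([-0.003,  2.37 ,  0.019]))
```

Request:
{"api": "drive_tool", "payload": {"series": [0,0,0,0,0,0,1,0,0,0,0,0,0,1,0,0,0,0,0,0,1,0,0,0,0,0,0,1,0,0,0,0,0,-0.3,1,0,0,0,0,0,-0.8,1,0,0,0,0,0,-1.2,1,0,0,0,0,0.3,-1.3,1,0,0,0,0,0.9,-1.3,1,0,0,0,0,1.5,-1.3,1]}}

```text
time: 7.75
ee_pos: [0.6108, 0.1755, 0.2065]
eef_rot: [-0.136, 0.991, 0.0, 0.001]
ft_force: [0.9, 1.0, -1.2]
width: 0.0795
grip_force: 0.0
```

Request:
{"api": "drive_tool", "payload": {"series": [0,0,0,0,0.5,0,1,0,0,0,0,0.87,0,1,0,0,0,0,0.87,0,1,0,0,0,0,0.87,0,1]}}

```text
time: 8.08
ee_pos: [0.6011, 0.2091, 0.2056]
eef_rot: [-0.138, 0.99, -0.0, -0.0]
ft_force: [0.6, -0.7, 0.3]
width: 0.0868
grip_force: 0.0
```

```bash
python3 -c "
from h import *
print(own(),telemetry.read_state()['ft_force'],plan((-.045,.04),.15))
import cv2
from bench import camera
b=camera('scene')[145:205,265:355,::-1]
cv2.imwrite('pics/v3.png',cv2.resize(b,(720,480),interpolation=cv2.INTER_CUBIC))"
```

```text
[np.float64(-0.0453), np.float64(0.0406), np.float64(0.2026)] [ 0.63292369 -0.73009925  0.27650777] (array([-0.002, -0.002,  0.022]), array([-0.008, -0.015,  1.316]))
```

View pics/v3.png

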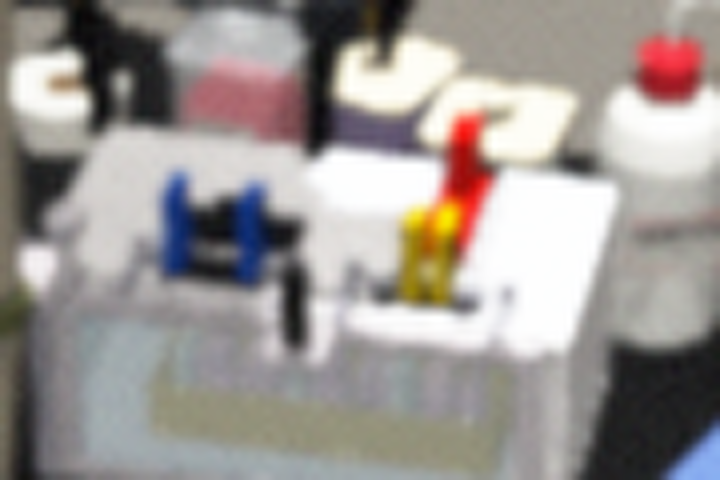

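The yellow tabs stand squeezed together at crop (413,255) and (443,255), and the lock is still back. Now the blue catch.

Request:
{"api": "drive_tool", "payload": {"series": [0,0,0,0,0,0.4,1,0,0,0,0,0,0.8,1,0,0,0,0,0,1.2,1,0,0,0,0,0,1.3,1,0,0,0,0,0,1.3,0,0,0,0,0,0,1.3,-1,0,0,0,0,0,1.3,-1,0,0,0,0,0,1.3,-1,0,0,0,0,0,1.3,-1,0,0,0,0,0,1.3,-1], "grip_force": 25}}

```text
time: 8.97
ee_pos: [0.6017, 0.2085, 0.1543]
eef_rot: [-0.137, 0.991, 0.0, 0.0]
ft_force: [-0.2, 0.5, -0.6]
width: 0.0549
grip_force: 0.0
```

Request:
{"api": "drive_tool", "payload": {"series": [0,0,0,0,0,0,-1,0,0,0,0,0,0,-1,0,0,0,0,0,0,-1,0,0,0,0,0,0,-1,0,0,0,0,0,0,-1,0,0,0,0,0,0,-1,0,0,0,0,0,0,-1,0,0,0,0,0,0,-1,0,0,0,0,0,0,-1,0,0,0,0,0,0,-1]}}

```text
time: 9.8
ee_pos: [0.6014, 0.2087, 0.1539]
eef_rot: [-0.137, 0.991, 0.0, 0.0]
ft_force: [-0.9, 2.3, 3.7]
width: 0.0211
grip_force: 25.0
```

Request:
{"api": "drive_tool", "payload": {"series": [0,0,0,0,0,0,1,0,0,0,0,0,0,1,0,0,0,0,0,0,1,0,0,0,0,0,0,1,0,0,0,0,0,-0.3,1,0,0,0,0,0,-0.8,1,0,0,0,0,0,-1.2,1,0,0,0,0.3,-0.3,-1.3,1,0,0,0,0.8,-0.8,-1.3,1,0,0,0,1.26,-1.2,-1.3,1]}}

```text
time: 10.63
ee_pos: [0.5659, 0.1475, 0.207]
eef_rot: [-0.137, 0.991, -0.0, 0.001]
ft_force: [0.4, -0.8, 0.2]
width: 0.0794
grip_force: 0.0
```

Request:
{"api": "drive_tool", "payload": {"series": [0,0,0,0,0,0,0.3,0,0,0,0,0,0,0.3,0,0,0,0,0,0,0.3]}}

```text
time: 10.88
ee_pos: [0.5662, 0.149, 0.2066]
eef_rot: [-0.137, 0.991, 0.0, 0.001]
ft_force: [-0.4, 1.1, -0.1]
width: 0.0737
grip_force: 0.0
```

```bash
python3 -c "
from h import *
print(own(),telemetry.read_state()['ft_force'],plan((-.0955,-.008),.143))
import cv2
from bench import camera
b=camera('scene')[145:205,265:355,::-1]
cv2.imwrite('pics/v4.png',cv2.resize(b,(720,480),interpolation=cv2.INTER_CUBIC))"
```

```text
[np.float64(-0.0952), np.float64(-0.0078), np.float64(0.2036)] [-0.4302427   1.07584831 -0.11090826] (array([0.006, 0.012, 0.006]), array([ 0.01 , -0.005,  1.514]))
```

View pics/v4.png

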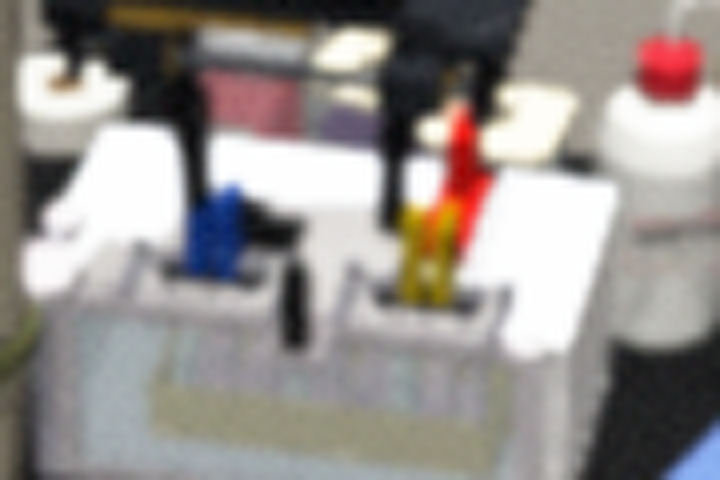

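Both catches are squeezed (blue at crop (213,240), yellow at (430,255)). Descending on the post at crop (295,300).

Request:
{"api": "drive_tool", "payload": {"series": [0,0,0,0.01,0,0.4,0.3,0,0,0,0.01,0,0.8,0.3,0,0,0,0.01,0,1.2,0.3,0,0,0,0.01,0,1.5,0,0,0,0,0.01,0,1.5,-1,0,0,0,0.01,0,1.5,-1,0,0,0,0.01,0,1.5,-1,0,0,0,0.01,0,1.5,-1,0,0,0,0.01,0,1.5,-1,0,0,0,0.01,0,1.5,-1], "grip_force": 35}}

```text
time: 11.77
ee_pos: [0.5659, 0.1485, 0.1464]
eef_rot: [-0.137, 0.991, 0.0, 0.001]
ft_force: [0.2, -0.5, -0.2]
width: 0.0181
grip_force: 0.0
```

Request:
{"api": "drive_tool", "payload": {"series": [0,0,0,0,0,0,-1,0,0,0,0,0,0,-1,0,0,0,0,0,0,-1,0,0,0,0,0,0,-1,0,0,0,0,0,0,-1,0,0,0,0,0,0,-1,0,0,0,0,0,0,-1]}}

```text
time: 12.35
ee_pos: [0.5657, 0.1489, 0.1462]
eef_rot: [-0.137, 0.991, 0.0, 0.0]
ft_force: [-0.9, 1.5, 5.4]
width: 0.0128
grip_force: 35.0
```

```bash
cat >> h.py <<'E'
H=np.array([-.0712,.1120])   # hinge, own
A0=np.arctan2(-.008-.112,-.0955+.0712)
def arc(a,b,n=10):
    """rows from gate angle a to b: turn about z, shift in tool axes (pose at angle a: tool y is own y turned by -a)"""
    P=lambda t:H+.1225*np.array([np.cos(A0-t),np.sin(A0-t)])
    for t in np.linspace(a,b,n+1)[1:]:
        d=(P(t)-P(a)); c,s=np.cos(-a),np.sin(-a)
        dx,dy=c*d[0]+s*d[1],-s*d[0]+c*d[1]     # in frame turned by -a
        print([0,0,round(np.degrees(t-a)/5,2),round(-dx/.04,2),round(dy/.04,2),0,-1],end=' ')
    print(P(b).round(4))
def st():
    s=telemetry.read_state(); o=own(); d=np.array(o[:2])-H
    print(o,"gate",round(A0-np.unwrap([A0,np.arctan2(d[1],d[0])])[1],3),"rad",np.hypot(*d).round(4),"F",s["ft_force"].round(1),"j",s["joint_positions"].round(2),s["width"],
     "tilt", (R.from_quat(s["eef_rot"]).as_matrix()[:,2]).round(3), "turn",round(np.degrees(-(np.arctan2(*R.from_quat(s["eef_rot"]).as_matrix()[1::-1,1])-np.pi/2-Q[2])),1))
E
python3 -c "
from h import *
st(); arc(0,.5); arc(.5,1.05); arc(1.05,1.62)"
```

```text
[np.float64(-0.0957), np.float64(-0.0078), np.float64(0.1432)] gate 0.002 rad 0.1223 F [-0.9  1.5  5.4] j [-0.48  0.32  0.17  1.7  -0.06  1.13  1.56] 0.012777841371843679 tilt [ 0.001  0.001 -1.   ] turn -0.0
[0, 0, np.float64(0.57), np.float64(0.15), np.float64(0.03), 0, -1] [0, 0, np.float64(1.15), np.float64(0.3), np.float64(0.08), 0, -1] [0, 0, np.float64(1.72), np.float64(0.44), np.float64(0.12), 0, -1] [0, 0, np.float64(2.29), np.float64(0.58), np.float64(0.18), 0, -1] [0, 0, np.float64(2.86), np.float64(0.72), np.float64(0.24), 0, -1] [0, 0, np.float64(3.44), np.float64(0.86), np.float64(0.31), 0, -1] [0, 0, np.float64(4.01), np.float64(0.99), np.float64(0.39), 0, -1] [0, 0, np.float64(4.58), np.float64(1.12), np.float64(0.47), 0, -1] [0, 0, np.float64(5.16), np.float64(1.25), np.float64(0.56), 0, -1] [0, 0, np.float64(5.73), np.float64(1.36), np.float64(0.66), 0, -1] [-0.1501  0.0183]
[0, 0, np.float64(0.63), np.float64(0.16), np.float64(0.04), 0, -1] [0, 0, np.float64(1.26), np.float64(0.33), np.float64(0.08), 0, -1] [0, 0, np.float64(1.89), np.float64(0.48), np.float64(0.14
[... 497 characters left out ...]
733]
[0, 0, np.float64(0.65), np.float64(0.17), np.float64(0.04), 0, -1] [0, 0, np.float64(1.31), np.float64(0.34), np.float64(0.09), 0, -1] [0, 0, np.float64(1.96), np.float64(0.5), np.float64(0.15), 0, -1] [0, 0, np.float64(2.61), np.float64(0.66), np.float64(0.22), 0, -1] [0, 0, np.float64(3.27), np.float64(0.82), np.float64(0.29), 0, -1] [0, 0, np.float64(3.92), np.float64(0.97), np.float64(0.38), 0, -1] [0, 0, np.float64(4.57), np.float64(1.12), np.float64(0.47), 0, -1] [0, 0, np.float64(5.23), np.float64(1.26), np.float64(0.57), 0, -1] [0, 0, np.float64(5.88), np.float64(1.39), np.float64(0.68), 0, -1] [0, 0, np.float64(6.53), np.float64(1.52), np.float64(0.8), 0, -1] [-0.1899  0.1422]
```

Request:
{"api": "drive_tool", "payload": {"series": [0,0,0.57,0.15,0.03,0,-1,0,0,1.15,0.3,0.08,0,-1,0,0,1.72,0.44,0.12,0,-1,0,0,2.29,0.58,0.18,0,-1,0,0,2.86,0.72,0.24,0,-1,0,0,3.44,0.86,0.31,0,-1,0,0,4.01,0.99,0.39,0,-1,0,0,4.58,1.12,0.47,0,-1,0,0,5.16,1.25,0.56,0,-1,0,0,5.73,1.36,0.66,0,-1]}}

```text
time: 13.18
ee_pos: [0.5068, 0.1589, 0.1462]
eef_rot: [0.114, 0.993, 0.0, 0.001]
ft_force: [2.7, 0.3, 1.9]
width: 0.0128
grip_force: 35.0
```

```bash
python3 -c "
from h import *
st()"
```

```text
[np.float64(-0.1497), np.float64(0.0178), np.float64(0.1432)] gate 0.495 rad 0.1226 F [2.7 0.3 1.9] j [-0.58  0.2   0.21  1.84 -0.05  1.1   0.99] 0.01282191923139839 tilt [ 0.002  0.    -1.   ] turn 28.8
```

Tracking well; continuing the arc.

Request:
{"api": "drive_tool", "payload": {"series": [0,0,0.63,0.16,0.04,0,-1,0,0,1.26,0.33,0.08,0,-1,0,0,1.89,0.48,0.14,0,-1,0,0,2.52,0.64,0.2,0,-1,0,0,3.15,0.79,0.28,0,-1,0,0,3.78,0.94,0.36,0,-1,0,0,4.41,1.08,0.45,0,-1,0,0,5.04,1.22,0.54,0,-1,0,0,5.67,1.35,0.65,0,-1,0,0,6.3,1.48,0.76,0,-1]}}

```text
time: 14.02
ee_pos: [0.4557, 0.2012, 0.1462]
eef_rot: [0.38, 0.925, -0.0, 0.001]
ft_force: [1.3, -2.5, 4.7]
width: 0.0127
grip_force: 35.0
```

```bash
python3 -c "
from h import *
st()"
```

```text
[np.float64(-0.1874), np.float64(0.0723), np.float64(0.1432)] gate 1.042 rad 0.1228 F [ 1.3 -2.5  4.7] j [-0.7   0.13  0.21  1.92 -0.03  1.09  0.31] 0.012741546166643324 tilt [ 0.001 -0.001 -1.   ] turn 60.4
```

Request:
{"api": "drive_tool", "payload": {"series": [0,0,0.65,0.17,0.04,0,-1,0,0,1.31,0.34,0.09,0,-1,0,0,1.96,0.5,0.15,0,-1,0,0,2.61,0.66,0.22,0,-1,0,0,3.27,0.82,0.29,0,-1,0,0,3.92,0.97,0.38,0,-1,0,0,4.57,1.12,0.47,0,-1,0,0,5.23,1.26,0.57,0,-1,0,0,5.88,1.39,0.68,0,-1,0,0,6.53,1.52,0.8,0,-1]}}

```text
time: 14.85
ee_pos: [0.4342, 0.2667, 0.1462]
eef_rot: [0.625, 0.781, -0.0, 0.0]
ft_force: [-3.2, -3.8, 9.3]
width: 0.013
grip_force: 35.0
```

Request:
{"api": "drive_tool", "payload": {"series": [0,0,0,0,0,0,-1,0,0,0,0,0,0,-1,0,0,0,0,0,0,-1]}}

```text
time: 15.1
ee_pos: [0.4342, 0.2668, 0.1462]
eef_rot: [0.623, 0.782, -0.0, 0.0]
ft_force: [-4.5, -3.6, 8.7]
width: 0.0123
grip_force: 35.0
```

```bash
python3 -c "
from h import *
st()
import cv2
from bench import camera
a=camera('top')[95:245,160:360,::-1]; b=camera('scene')[125:245,225:385,::-1]
cv2.imwrite('pics/v5.png',np.hstack([cv2.resize(a,(400,300)),cv2.resize(b,(400,300))]))"
```

```text
[np.float64(-0.1904), np.float64(0.1412), np.float64(0.1432)] gate 1.611 rad 0.1227 F [-4.5 -3.6  8.7] j [-0.82  0.16  0.19  1.89 -0.03  1.09 -0.39] 0.012311352775762435 tilt [-0.    -0.001 -1.   ] turn 92.8
```

View pics/v5.png

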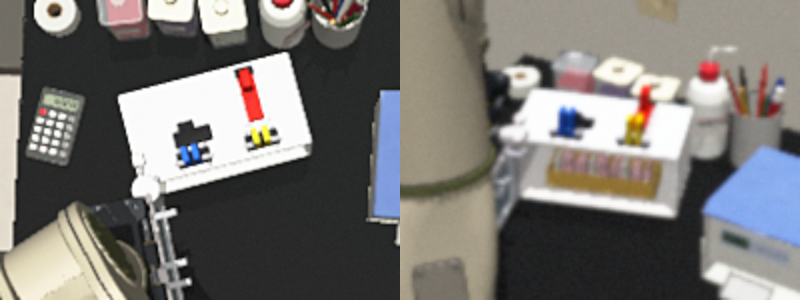

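The gate stands open and about parallel to the carrier's side edge (hinge at crop (148,185)). The estimate from the arm is 1.61 rad, and the post is still gripped at 35 N. Both catches are squeezed and the lock is back. Handing in.

```bash
python3 -c "
from bench import r
print(r.close_job())"
```

```text
the job is handed in; nothing more can be done
None
```

The job is handed in: the lock was pushed back to its stop, the yellow catch and then the blue were squeezed fully, and the gate is held open by its post at about 1.61 rad (estimated from the arm's position, not read from the joint).

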